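# Stop, set, clear and restart a bench scaler

### The job

The bench scaler-timer is still running its last short count, with its start key latched down; start a fresh long one by pressing its controls with a fingertip in this order: the round stop key at the front left, then the right-hand end of the rocker switch (the long time), then the small square clear key at the front, and last the wide bar start key at the front right. Press each one lightly but fully down. It is all touch work: pick nothing up, do not shove or tip the unit, and leave the small things round it where they stand.

Things in the scene. Friction and masses are not known exactly. Their poses are not given: they have to be found in the camera images.
- scaler: Bench scaler-timer: loose grey case on rubber feet, 2.4 kg, 250 mm wide, 190 deep, 46 high in front, 79 at the back. Origin under its centre, on the bench; x to its back, y to its left, z up. The aluminium top panel slopes up to the back at 0.17 rad, its centre 62 mm above the origin. Keys in a row near the front; unused: knob 17 mm tall behind the round key, display and two sockets at the back.
- stop_key_top (a point): Centre of the flat top of the stop key: round, black, 23 mm across, left end of the front row (80 mm left of the panel's centre, 52 mm down the slope). Moves with the key. Axes: z out of the panel, square to it; x up the slope; y to the unit's left. 12 mm off the panel when up, 6 mm when down.
- clear_key_top (a point): Centre of the flat top of the clear key: a square black key, 17 x 17 mm, in the middle of the front row (72 mm right of the stop key). Axes as for the stop key. 12 mm off the panel when up, 6 mm when down.
- start_key_top (a point): Centre of the flat top of the start key: a wide black bar, 47 mm wide and 19 mm deep, at the right end of the front row (78 mm right of the clear key). Axes as for the stop key. 12 mm off the panel when up, 6 mm when down.
- rocker_right (a point): Spot to press for the long time: top of the right half of the black rocker, 17.5 mm right of its pivot. Rocker 52 mm wide, 24 mm deep, pivot 58 mm behind the row of keys, above the start key; its top is a shallow V, each half rising 0.16 rad outward. About 12 mm off the panel when raised; when down, 6 mm and parallel to the panel. Axes: those of the rocker, which turns about its x (up the slope).
- stop_key (a joint): Travel of the stop key into the panel, m: 0 up, 0.006 fully down. It stays where it is left. It is interlocked with the start key: as one is pressed down the other rises by the same amount. At the start it is up (0). Needs about 3 N, then meets a hard stop.
- start_key (a joint): Travel of the start key into the panel, m: 0 up, 0.006 fully down (counting). Interlocked with the stop key. At the start it is fully down. Needs about 3 N, then meets a hard stop.
- clear_key (a joint): Travel of the clear key into the panel, m: 0 up, 0.006 fully down. A spring returns it; it begins to move at about 1.5 N and is fully down at about 3.5 N.
- rocker (a joint): Angle of the rocker, rad: -0.16 with its left half down (short time), +0.16 with its right half down (long time); it stays where it is left. At the start between -0.16 and -0.13. Pressed at 17.5 mm from the pivot it needs about 3 N; its right end sinks about 6 mm at that spot.
- lead_ring: Bystander: loose grey lead collimator ring, 58 mm in diameter, 26 mm high, beside the unit's left side. Origin at the centre of its underside.
- vial_d: Bystander: loose white plastic vial with a screw cap, 27 mm in diameter, 60 mm high, standing beside the unit's right side. Origin at the centre of its underside.
- coax_tee: Bystander: loose metal coaxial tee connector, 25 x 34 x 15 mm, on the bench in front of the unit. Origin at the centre of its underside.
- check_disc: Bystander: loose plastic check-source disc, 25 mm in diameter, 6 mm high, on the bench in front of the unit. Origin at the centre of its underside.

How it is judged (in metres and radians):
On the way, in this order (a step that is already met when the one before it is completed fails the run):
1. the stop key is pressed home, which lifts the start key (value of joint stop_key above 0.0048 m), for 0.1 s.
2. the rocker is tipped over to the long time, right half down (value of joint rocker above 0.12 rad), for 0.1 s.
3. the clear key is pressed home (value of joint clear_key above 0.0045 m), for 0.1 s.
4. the clear key is up again and the start key is pressed home (value of joint start_key above 0.0048 m and value of joint clear_key below 0.0015 m), for 0.2 s.
At the end, for the whole second after the job is handed in: The start key is latched down (past 4.8 of 6 mm), the stop and clear keys are up (within 1.2 mm), the rocker has its right half down (past +0.12 rad), the unit stands at rest within 12 mm of where it stood, and the four small things are within 20 mm of where they stood (value of joint start_key above 0.0048 m and value of joint each of stop_key, clear_key below 0.0012 m and value of joint rocker above 0.12 rad and distance of scaler from where it was at the start of the episode below 0.012 m and angle between scaler's own z axis and vertical below 0.03 rad and linear speed of scaler below 0.01 m/s and distance of each of lead_ring, vial_d, coax_tee, check_disc from where it was at the start of the episode below 0.02 m); the robot touches nothing.
It fails at once if the clear key is pressed while the unit is counting (start key down) (value of joint clear_key above 0.003 m and value of joint start_key above 0.0035 m).
It fails at once if the clear key is pressed before the long time is set (value of joint clear_key above 0.003 m and value of joint rocker below 0.05 rad).
It fails at once if the unit is pressed with more than 40 N (contact force between any of the fingers, the arm and scaler above 40 N).
It fails at once if the unit is shoved or lifted more than 12 mm, or tipped (distance of scaler from where it was at the start of the episode above 0.012 m or angle between scaler's own z axis and vertical above 0.06 rad).
It fails at once if one of the small things round the unit is picked up, knocked or moved more than 20 mm (distance of any of lead_ring, vial_d, coax_tee, check_disc from where it was at the start of the episode above 0.02 m).
It also fails if it takes over 54 s, if anything falls off the work surface, if the arm or the gripper's body presses on something with over 40 N, if the wrist force passes 120 N, or if a joint passes its speed limit or range.

### The arm

A 7-joint arm with a two-finger parallel gripper is mounted at the origin on a cart in front of the work surface, level with it; the furniture and walls round the work are solid. World frame = base frame: x ahead of the robot, y to its left, z up, the work surface at z = 0. Lengths are in mm, angles in rad, forces in N, time in s.
With the tool pointing down it reaches from about 350 to 775 mm from the base axis. Payload 3.1 kg.
Tool frame: the origin (TCP) lies midway between the tips of the shut fingers; the grasp point (between the pads) lies manip.grip_point_offset behind it (manip.grip_point_offset is the distance from the TCP to the grasp point, in mm); z points along the fingers, y is the line along which they close (so a half turn about z gives the same grasp; the last joint's range is limited). The gripper opens to 85 mm and grips with 20 to 120 N. Pads are 22 mm wide; open, the fingers measure 114 mm over their backs; the gripper's body (76 mm by 85 mm) begins 54 mm behind the grasp point. The pads swing forward as they close: fully open they stand 13 mm farther back than shut.
Start: joints at [-1.347, 0.311, 0.014, 1.512, -0.004, 1.319, -0.027], TCP at [144.446, 530.71, 231.304] pointing down, gripper open.
Joint ranges: [-2.7, 2.7], [-0.3, 1.91], [-1.27, 1.3], [0.12, 2.57], [-1.44, 4.58], [0.2, 2.03], [-3.05, 3.05]. Speed limits (rad/s): [2.79, 2.79, 3.14, 3.14, 3.14, 3.14, 3.14].

### API

Orientations are given as a rotation vector (axis times angle).
In Python, from station import manip, get_image, find_in gives the robot as it stands.
- The arm moves only by the shell command python3 -m creep 'ROWS' [FORCE]. ROWS is JSON, a list of rows, each an object with "hand": the closure, from 0 (fully open) to 1 (shut); "linear": the shift along the tool's x, y, z in mm, a list of three; "twist": the turn, a rotation vector about the tool's x, y, z in degrees, a list of three. In form: [{"hand": hand, "linear": [dx, dy, dz], "twist": [ax, ay, az]}, ...]. A call has 1 to 8 rows; each row is the pose to reach, as a shift and turn from the pose commanded when the call began, along the tool's axes at that moment; what a row does not reach only later rows make up. A row lasts 1/10 s, in which the tool goes at most 50 mm and 8.59 degrees, less where a joint would pass 70% of its speed; a pose out of reach is approached as far as the arm can. A call with a gripper value outside its range is refused whole. The fingers move at their own pace and stop on an object; FORCE is the grip in N (left out, the last holds). Time passes only in rows, so rows that repeat a pose let the fingers close. It gives the time, the measured TCP pose, the force, the opening and the grip force at its end, in the units of the state.
- manip.read_state(): the state, without advancing time (a new reading comes with each control period).
- get_image(name): name is "side" or "top" or "wrist"; returns a dict with "img" (400x640x3 uint8, red, green, blue), "fx", "fy", "cx", "cy" (pixels), "distortion" ([k1, k2, p1, p2, k3] as OpenCV has them; the pictures are not rectified), "view" (4x4, takes a point from world to camera coordinates). Camera axes: x right, y down, z forward; pixel columns grow to the right and rows downward; lengths in mm; the calibration is good to about 2 mm. A picture is of the moment at which its call begins. There is no depth.
- manip.hand_in(): hands the job in; it is judged then, once.
Trained networks look in a picture, given as the dict that the camera call returned (one of the last four; its "shot" number tells which), for a name from the list of things; names that differ only in an ending like _2 or _b are one class to them, and where a whole thing is asked for, a point or a joint stands for the part that bears it (a point fixed in the world has none). Each returns a list of dicts, best first, with "conf" (0 to 1); they miss things now and then, are a little off and sometimes report something else, mostly with a low value. They report only what shows in the picture. A call takes as long as a camera call.
- find_in(thing, picture): "at" ([x, y, z] in mm, in the coordinates of the camera as it stood for that picture, good to about 4 mm: the middle of the surface that is visible of it).
The state is a dict: "time": time; "joints": joint angles; "qd": joint speeds; "joint_torque": joint torques, N m; "ee_pos": TCP position; "tcp_rot": TCP orientation; "contact_force": force on the tool from outside, world axes, zero at the start; "moment": the same for the moment, N m; "width": finger opening in mm; "gripper_force": force on a finger pad.
Only numpy, scipy, OpenCV 4.12 (cv2) and the standard library are available. Lean on these libraries where they do the work, as an engineer would, in place of code of your own. Each camera call takes 0.05 s, during which the arm holds its last target. There are 200 camera calls.

## Working session

There is one attempt and no reset: what is moved stays moved. The work goes in short steps, Python scripts to look and compute and a shell command to move; the robot and the scene stay as the last step left them, time stands still between calls to the robot, and variables do not carry over. Pictures are saved under pics/ and viewed, at most 10 in all, crops included, and the job is handed in when it is done.

```bash
mkdir -p pics; cat > h.py <<'E'
import numpy as np,cv2
from station import manip,get_image,find_in
def world(p,at):
    return (np.linalg.inv(np.array(p["view"]))@np.r_[at,1])[:3]
E
python3 - <<'E'
from h import *
print(manip.read_state(), manip.grip_point_offset)
for c in ("top","side"):
    p=get_image(c); cv2.imwrite(f"pics/{c}0.png",p["img"][:,:,::-1])
    for n in ["scaler","stop_key_top","clear_key_top","start_key_top","rocker_right","lead_ring","vial_d","coax_tee","check_disc"]:
        print(c,n,[(np.round(world(p,r["at"])),round(r["conf"],2)) for r in find_in(n,p)[:2]])
E
```

```text
{'time': 0.0, 'joints': array([-1.34670585,  0.31173733,  0.01397451,  1.51305921, -0.0043952 ,
        1.31919279, -0.02719358]), 'qd': array([-0.00217428,  0.00040931,  0.00135208, -0.00096234, -0.00077643,
       -0.00060477, -0.00028925]), 'joint_torque': array([-2.31015047e-04, -3.79906082e+01,  1.45883756e-01, -2.30593675e+01,
        1.22480464e-02,  1.38509937e-02,  6.02487574e-06]), 'ee_pos': array([144.2595336 , 529.98858528, 230.21376553]), 'tcp_rot': array([-0.41608842, -3.11369434,  0.00370045]), 'contact_force': array([ 0.1456052 , -0.19784956, -0.0410133 ]), 'moment': array([-0.02560071,  0.00759666, -0.0131451 ]), 'gripper_force': 0.0, 'width': 85.64353852363338} 18.700000000000003
top scaler [(array([ 546., -100.,   63.]), 0.7)]
top stop_key_top []
top clear_key_top [(array([496., -95.,  65.]), 0.59)]
top start_key_top [(array([ 499., -174.,   60.]), 0.46)]
top rocker_right [(array([ 554., -160.,   70.]), 0.84)]
top lead_ring [(array([506.,  81.,  26.]), 0.61)]
top vial_d [(array([ 543., -264.,   54.]), 0.67)]
top coax_tee [(array([497., -94.,  64.]), 0.63)]
top check_disc []
side scaler [(array([ 547., -182.,   60.]), 0.76)]
side stop_key_top [(array([487., -27.,  62.]), 0.57)]
side clear_key_top [(array([ 494., -107.,   65.]), 0.46)]
side start_key_top [(array([ 499., -174.,   59.]), 0.77)]
side rocker_right [(array([ 555., -162.,   75.]), 0.76)]
side lead_ring []
side vial_d [(array([ 557., -162.,   70.]), 0.64), (array([ 543., -280.,   38.]), 0.57)]
side coax_tee [(array([407., -46.,  10.]), 0.52)]
side check_disc [(array([ 420., -186.,    0.]), 0.47)]
```

View pics/top0.png

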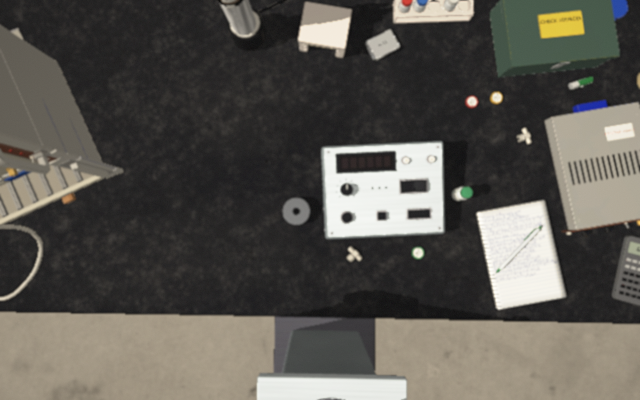

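View pics/side0.png

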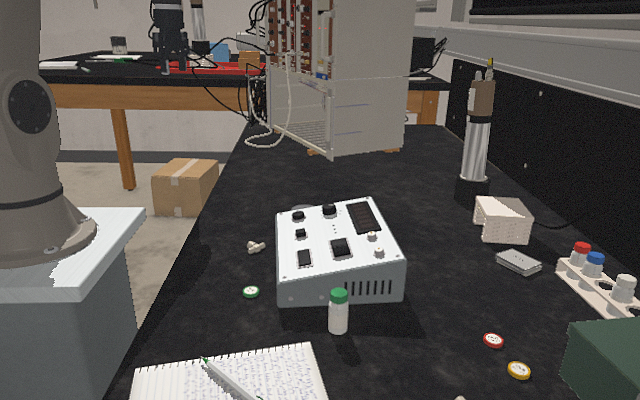

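The top view shows the unit square-on, with stop key ~(348,217), clear (382,215), start (419,213), rocker (413,186), ring (296,211), vial (462,193), tee (354,255) and disc (418,253). The side view shows the same layout, with stop (298,215), clear (300,233), start (304,257) and rocker (341,247). Next I fit the unit's pose to the key blobs.

```bash
cat >> h.py <<'E'
from scipy.optimize import least_squares
S=.17
def local(a,b,h):
    u=np.array([np.cos(S),0,np.sin(S)]);n=np.array([-np.sin(S),0,np.cos(S)])
    return np.array([0,0,62.])+a*u+b*np.array([0,1.,0])+h*n
def toworld(q,P):
    c,s=np.cos(q[2]),np.sin(q[2]); return np.array([[c,-s,0],[s,c,0],[0,0,1]])@P+np.r_[q[:2],0]
def proj(p,X):
    V=np.array(p["view"]);K=np.array([[p["fx"],0,p["cx"]],[0,p["fy"],p["cy"]],[0,0,1]])
    return cv2.projectPoints(np.array(X,float).reshape(-1,3),cv2.Rodrigues(V[:3,:3])[0],V[:3,3],K,np.array(p["distortion"],float))[0][:,0]
F={"stop":(-52,80,6),"clear":(-52,8,6),"start":(-52,-70,3),"rock":(6,-70,5)}
E
python3 - <<'E'
from h import *
seeds={"top":{"stop":(348,217),"clear":(382,215),"start":(419,213),"rock":(413,186)},
"side":{"stop":(298,215),"clear":(300,233),"start":(304,257),"rock":(341,247)}}
obs=[]
for c in seeds:
    p=get_image(c); g=cv2.cvtColor(p["img"],cv2.COLOR_RGB2GRAY)
    n,l,st,ce=cv2.connectedComponentsWithStats((g<110).astype(np.uint8))
    for k,(x,y) in seeds[c].items():
        w=l[y-3:y+4,x-3:x+4].ravel();w=w[w>0]; i=np.bincount(w).argmax()
        print(c,k,ce[i].round(1),st[i][2:]); obs.append((c,p,k,ce[i]))
for cs in (("top",),("side",),("top","side")):
    o=[t for t in obs if t[0] in cs]
    f=lambda q:np.concatenate([proj(p,toworld(q,local(*F[k])))[0]-z for _,p,k,z in o])
    r=least_squares(f,[550,-100,0.05],x_scale=[1,1,.01]); print(cs,r.x,r.fun.round(1))
q=r.x
for k,a in dict(stop=(-52,80,12),rock=(6,-87.5,12),clear=(-52,8,12),start=(-52,-70,12)).items(): print(k,toworld(q,local(*a)).round(1))
E
```

```text
top stop [346.8 217. ] [11 11 89]
top clear [381.6 215.5] [ 9  8 62]
top start [418.5 213.5] [ 22  10 178]
top rock [413.5 185.8] [ 26  13 304]
side stop [298.  215.8] [13 10 99]
side clear [300.4 233.2] [10 11 84]
side start [303.8 257.4] [ 13  18 184]
side rock [340.  247.7] [ 21  20 294]
('top',) [ 5.48096509e+02 -9.74613103e+01  9.14048101e-02] [-1.2  1.2 -1.2  0.2 -0.7 -0.7  3.1 -0.8]
('side',) [ 5.46650226e+02 -9.65535265e+01  6.93408677e-02] [-0.2 -0.6 -0.2 -0.6 -0.  -0.4  0.4  1.3]
('top', 'side') [ 5.47153727e+02 -9.74711588e+01  7.81461004e-02] [-1.5  1.2 -1.5  0.6 -1.   0.2  3.1  0.2 -0.3 -0.3  0.1 -0.2  0.7  0.
  1.2  1.5]
stop [487.8 -21.9  65. ]
rock [ 557.9 -184.4   74.8]
clear [493.4 -93.7  65. ]
start [ 499.5 -171.4   65. ]
```

```bash
python3 - <<'E'
from h import *
O={"top":{"stop":(346.8,217),"clear":(381.6,215.5),"start":(418.5,213.5),"rock":(413.5,185.8)},
"side":{"stop":(298,215.8),"clear":(300.4,233.2),"start":(303.8,257.4),"rock":(340,247.7)}}
P={c:get_image(c) for c in O}
def f(q): return np.concatenate([proj(P[c],toworld(q,local(*((q[3],q[4],5) if k=="rock" else F[k]))))[0]-z for c in O for k,z in O[c].items()])
r=least_squares(f,[550,-100,.05,6,-70],x_scale=[1,1,.01,1,1]);q=r.x;print(q,r.fun.round(1))
np.save("q.npy",q)
for k,a in dict(stop=(-52,80,12),rock=(q[3],q[4]-17.5,12),clear=(-52,8,12),start=(-52,-70,12)).items(): print(k,toworld(q,local(*a)).round(1))
# panel corners check
for c in O: print(c,[proj(P[c],toworld(q,local(a,b,0)))[0].round() for a,b in((-95,125),(-95,-125),(95,-125),(95,125))])
R=cv2.Rodrigues(manip.read_state()["tcp_rot"])[0];print(R.round(3))
E
```

```text
[ 5.47641767e+02 -1.00328615e+02  6.53982044e-02  6.12747168e+00
 -6.09343002e+01] [-0.5  0.5 -0.4  0.4  0.1  0.5  0.2  0.5  0.4  0.1  0.4  0.4  0.4  0.8
  0.3 -0.4]
stop [489.2 -24.   65. ]
rock [ 556.8 -178.3   74.9]
clear [494.  -95.8  65. ]
start [ 499.  -173.7   65. ]
top [array([325., 239.]), array([445., 233.]), array([443., 141.]), array([321., 147.])]
side [array([276., 213.]), array([277., 285.]), array([408., 260.]), array([372., 196.])]
[[-0.965  0.263  0.   ]
 [ 0.263  0.965  0.   ]
 [-0.     0.    -1.   ]]
```

```bash
cat >> h.py <<'E'
from scipy.spatial.transform import Rotation as Rn
def goal(a,b,h,hover=None):
    q=np.load("q.npy");s=manip.read_state();R=Rn.from_rotvec(s["tcp_rot"])
    T=toworld(q,local(a,b,h)); z=toworld(np.r_[0,0,q[2]],np.eye(3))
    M=np.c_[-(toworld(q,local(1,0,0)-local(0,0,0))-np.r_[q[:2],0]),toworld(q,np.array([0,1.,0]))-np.r_[q[:2],0],-(toworld(q,local(0,0,1)-local(0,0,0))-np.r_[q[:2],0])]
    print("t",s["time"],"pos",s["ee_pos"].round(1),"F",s["contact_force"].round(1),"lin",R.inv().apply(T-s["ee_pos"]).round(1),"twist",np.degrees((R.inv()*Rn.from_matrix(M)).as_rotvec()).round(1))
E
python3 -c "
from h import *
goal(-52,80,60)"
```

```text
t 1.2 pos [144.5 530.7 231.3] F [ 0.6  0.6 -0.7] lin [-470.7 -447.4  119. ] twist [ -1.6  -9.6 -18.9]
```

```bash
python3 -m creep '[{"hand":1,"linear":[-20,-19,0],"twist":[0,0,0]},{"hand":1,"linear":[-50,-48,0],"twist":[0,0,-4]},{"hand":1,"linear":[-80,-76,10],"twist":[0,-2,-8]},{"hand":1,"linear":[-110,-105,20],"twist":[-1,-4,-12]},{"hand":1,"linear":[-140,-133,30],"twist":[-1,-6,-16]},{"hand":1,"linear":[-170,-162,40],"twist":[-1.6,-9.6,-18.9]},{"hand":1,"linear":[-200,-190,50],"twist":[-1.6,-9.6,-18.9]},{"hand":1,"linear":[-220,-209,50],"twist":[-1.6,-9.6,-18.9]}]' 20; python3 -c "
from h import *
goal(-52,80,60)"
```

```text
time: 2.0
ee_pos: [301.8, 267.6, 180.0]
tcp_rot: [-0.094, 2.973, 0.004]
contact_force: [0.4, -0.0, 0.5]
width: 0.0
gripper_force: 0.0
t 2.0 pos [301.8 267.6 180. ] F [ 0.4 -0.   0.5] lin [-146.9 -302.7   94.2] twist [-0.2 -0.2 -0.1]
```

```bash
python3 -m creep '[{"hand":1,"linear":[-18,-37,8],"twist":[0,0,0]},{"hand":1,"linear":[-37,-75,20],"twist":[0,0,0]},{"hand":1,"linear":[-57,-117,35],"twist":[0,0,0]},{"hand":1,"linear":[-77,-159,50],"twist":[0,0,0]},{"hand":1,"linear":[-97,-200,60],"twist":[0,0,0]},{"hand":1,"linear":[-117,-241,70],"twist":[0,0,0]},{"hand":1,"linear":[-135,-278,80],"twist":[0,0,0]},{"hand":1,"linear":[-147,-303,90],"twist":[0,0,0]}]'; python3 - <<'E'
from h import *
goal(-52,80,12)
p=get_image("side");a=p["img"]
b=get_image("wrist")["img"]
cv2.imwrite("pics/w1.png",np.hstack([cv2.resize(a[130:330,200:440],(480,400)),cv2.resize(b,(320,200))]+[] )[:,:,::-1] if 0 else cv2.resize(a[130:330,200:440],(600,500))[:,:,::-1])
E
```

```text
time: 2.8
ee_pos: [483.0, -24.1, 117.9]
tcp_rot: [-0.091, 2.968, 0.006]
contact_force: [0.1, 0.6, -0.1]
width: -0.2
gripper_force: 0.0
t 2.8 pos [483.  -24.1 117.9] F [ 0.1  0.6 -0.1] lin [ 2.8 -0.2 53.2] twist [-0.1  0.1 -0.2]
```

View pics/w1.png

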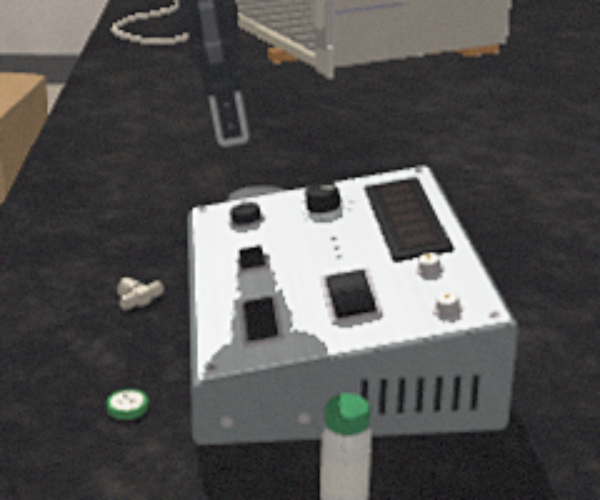

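The shut fingertips (~(230,140) in the crop) hang above the stop key (245,214). I'll descend now.

```bash
python3 -m creep '[{"hand":1,"linear":[2,0,20],"twist":[0,0,0]},{"hand":1,"linear":[2.8,0,40],"twist":[0,0,0]},{"hand":1,"linear":[2.8,0,47],"twist":[0,0,0]},{"hand":1,"linear":[2.8,0,50],"twist":[0,0,0]},{"hand":1,"linear":[2.8,0,52],"twist":[0,0,0]},{"hand":1,"linear":[2.8,0,54],"twist":[0,0,0]},{"hand":1,"linear":[2.8,0,55.5],"twist":[0,0,0]},{"hand":1,"linear":[2.8,0,55.5],"twist":[0,0,0]}]'; python3 -c "
from h import *
goal(-52,80,6)"
```

```text
time: 3.7
ee_pos: [488.5, -20.0, 62.8]
tcp_rot: [-0.097, 2.969, 0.009]
contact_force: [-0.4, 0.4, 2.3]
width: 0.2
gripper_force: 1.1
t 3.7 pos [488.5 -20.   62.8] F [-0.4  0.4  2.3] lin [-0.9 -4.1  3.9] twist [ 0.  0. -0.]
```

```bash
python3 -m creep '[{"hand":1,"linear":[0,0,1],"twist":[0,0,0]},{"hand":1,"linear":[0,0,2],"twist":[0,0,0]},{"hand":1,"linear":[0,0,3],"twist":[0,0,0]},{"hand":1,"linear":[0,0,3],"twist":[0,0,0]}]'; python3 -c "
from h import *
goal(-52,80,6)"
```

```text
time: 4.1
ee_pos: [488.9, -20.0, 59.4]
tcp_rot: [-0.097, 2.97, 0.008]
contact_force: [1.5, 1.8, 2.9]
width: -0.1
gripper_force: 1.1
t 4.1 pos [488.9 -20.   59.4] F [1.5 1.8 2.9] lin [-1.  -4.   0.5] twist [-0.  0. -0.]
```

```bash
python3 -m creep '[{"hand":1,"linear":[0,0,1],"twist":[0,0,0]},{"hand":1,"linear":[0,0,1],"twist":[0,0,0]}]'; python3 -m creep '[{"hand":1,"linear":[0,0,1],"twist":[0,0,0]},{"hand":1,"linear":[0,0,1],"twist":[0,0,0]}]'; python3 -c "
from h import *
goal(-52,80,6)"
```

```text
time: 4.3
ee_pos: [489.0, -20.1, 59.1]
tcp_rot: [-0.096, 2.97, 0.01]
contact_force: [-1.9, 2.2, 9.8]
width: -0.1
gripper_force: 5.2
time: 4.5
ee_pos: [489.0, -20.0, 59.0]
tcp_rot: [-0.096, 2.97, 0.011]
contact_force: [-7.2, 1.6, 19.2]
width: -0.1
gripper_force: 10.2
t 4.5 pos [489. -20.  59.] F [-7.2  1.6 19.2] lin [-1. -4.  0.] twist [ 0.1 -0.  -0. ]
```

```bash
python3 -m creep '[{"hand":1,"linear":[0,0,-5],"twist":[0,0,0]},{"hand":1,"linear":[0,0,-20],"twist":[0,0,0]},{"hand":1,"linear":[0,0,-45],"twist":[0,0,0]},{"hand":1,"linear":[0,0,-45],"twist":[0,0,0]}]'; python3 - <<'E'
from h import *
goal(6.1,-78.5,40)
a=get_image("side")["img"]
cv2.imwrite("pics/s2.png",cv2.resize(a[180:310,250:430],(720,520),interpolation=cv2.INTER_CUBIC)[:,:,::-1])
E
```

```text
time: 4.9
ee_pos: [482.4, -21.6, 103.6]
tcp_rot: [-0.095, 2.967, 0.008]
contact_force: [1.3, -0.7, 0.7]
width: -0.1
gripper_force: 0.0
t 4.9 pos [482.4 -21.6 103.6] F [ 1.3 -0.7  0.7] lin [ -58.3 -161.3   11.4] twist [-0.   0.2 -0.1]
```

View pics/s2.png

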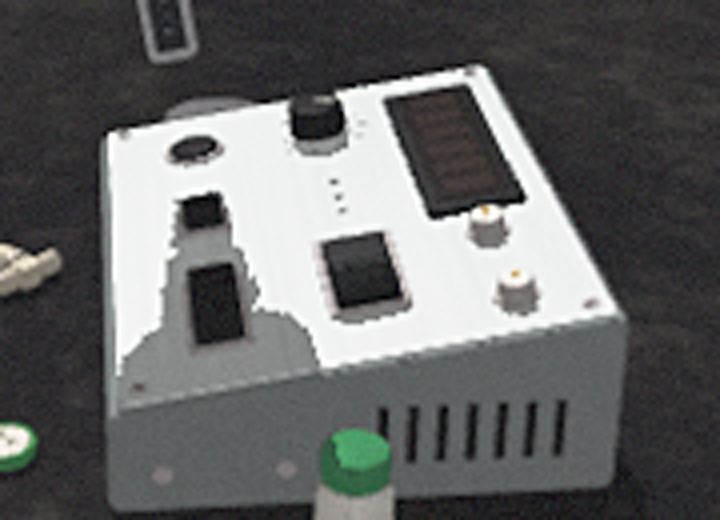

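The stop key (195,150) is now low and the start key (215,303) is raised. Next is the rocker.

```bash
python3 -m creep '[{"hand":1,"linear":[-10,-30,0],"twist":[0,0,0]},{"hand":1,"linear":[-25,-70,0],"twist":[0,0,0]},{"hand":1,"linear":[-40,-110,0],"twist":[0,0,0]},{"hand":1,"linear":[-53,-147,5],"twist":[0,0,0]},{"hand":1,"linear":[-58.3,-161.3,11],"twist":[0,0,0]},{"hand":1,"linear":[-58.3,-161.3,11],"twist":[0,0,0]},{"hand":1,"linear":[-58.3,-161.3,11],"twist":[0,0,0]}]'; python3 -c "
from h import *
goal(6.1,-78.5,12)"
```

```text
time: 5.65
ee_pos: [549.3, -177.3, 98.8]
tcp_rot: [-0.096, 2.975, 0.01]
contact_force: [-0.1, 0.2, 0.1]
width: -0.1
gripper_force: 0.0
t 5.65 pos [ 549.3 -177.3   98.8] F [-0.1  0.2  0.1] lin [-3.3 -1.7 24.8] twist [ 0.1 -0.3 -0.1]
```

```bash
python3 -m creep '[{"hand":1,"linear":[-3.3,-2.5,8],"twist":[0,0,0]},{"hand":1,"linear":[-3.3,-2.5,16],"twist":[0,0,0]},{"hand":1,"linear":[-3.3,-2.5,20],"twist":[0,0,0]},{"hand":1,"linear":[-3.3,-2.5,23],"twist":[0,0,0]},{"hand":1,"linear":[-3.3,-2.5,25],"twist":[0,0,0]},{"hand":1,"linear":[-3.3,-2.5,27],"twist":[0,0,0]},{"hand":1,"linear":[-3.3,-2.5,28.5],"twist":[0,0,0]},{"hand":1,"linear":[-3.3,-2.5,28.5],"twist":[0,0,0]}]'; python3 -c "
from h import *
goal(6.1,-78.5,6)"
```

```text
time: 6.45
ee_pos: [558.8, -180.3, 73.1]
tcp_rot: [-0.096, 2.971, 0.007]
contact_force: [0.3, -0.1, 0.4]
width: 0.1
gripper_force: 0.4
t 6.45 pos [ 558.8 -180.3   73.1] F [ 0.3 -0.1  0.4] lin [1.6 2.1 3.9] twist [-0.  -0.  -0.1]
```

```bash
python3 -m creep '[{"hand":1,"linear":[0,0,1.5],"twist":[0,0,0]},{"hand":1,"linear":[0,0,3],"twist":[0,0,0]},{"hand":1,"linear":[0,0,4],"twist":[0,0,0]},{"hand":1,"linear":[0,0,4],"twist":[0,0,0]}]'; python3 -m creep '[{"hand":1,"linear":[0,0,1],"twist":[0,0,0]},{"hand":1,"linear":[0,0,1],"twist":[0,0,0]}]'; python3 -c "
from h import *
goal(6.1,-78.5,6)"
```

```text
time: 6.85
ee_pos: [559.9, -180.6, 69.4]
tcp_rot: [-0.096, 2.97, 0.006]
contact_force: [-1.6, -2.3, 2.7]
width: 0.2
gripper_force: 1.6
time: 7.05
ee_pos: [559.9, -180.6, 69.3]
tcp_rot: [-0.096, 2.97, 0.007]
contact_force: [-4.7, -0.9, 9.1]
width: 0.2
gripper_force: 4.6
t 7.05 pos [ 559.9 -180.6   69.3] F [-4.7 -0.9  9.1] lin [ 2.   2.4 -0. ] twist [-0.   0.  -0.1]
```

Hard stop at the expected 6 mm. A little more, then retract and look.

```bash
python3 -m creep '[{"hand":1,"linear":[0,0,0.7],"twist":[0,0,0]},{"hand":1,"linear":[0,0,0.7],"twist":[0,0,0]},{"hand":1,"linear":[0,0,-5],"twist":[0,0,0]},{"hand":1,"linear":[0,0,-20],"twist":[0,0,0]},{"hand":1,"linear":[0,0,-45],"twist":[0,0,0]},{"hand":1,"linear":[45,40,-45],"twist":[0,0,0]},{"hand":1,"linear":[64,83,-40],"twist":[0,0,0]},{"hand":1,"linear":[64,83,-40],"twist":[0,0,0]}]'; python3 - <<'E'
from h import *
goal(-52,8,12)
a=get_image("side")["img"]
cv2.imwrite("pics/s3.png",cv2.resize(a[180:310,250:430],(720,520),interpolation=cv2.INTER_CUBIC)[:,:,::-1])
goal(-52,8,12)
E
```

```text
time: 7.85
ee_pos: [479.1, -93.7, 94.3]
tcp_rot: [-0.107, 2.979, 0.021]
contact_force: [0.1, -0.0, 0.7]
width: 0.0
gripper_force: 0.0
t 7.85 pos [479.1 -93.7  94.3] F [ 0.1 -0.   0.7] lin [-9.8 -3.4 31.2] twist [ 0.5 -0.5  0.3]
t 7.9 pos [481.3 -95.4  95.3] F [-0.5  0.2 -1.5] lin [-7.5 -1.5 31.9] twist [ 0.4 -0.3  0.3]
```

View pics/s3.png

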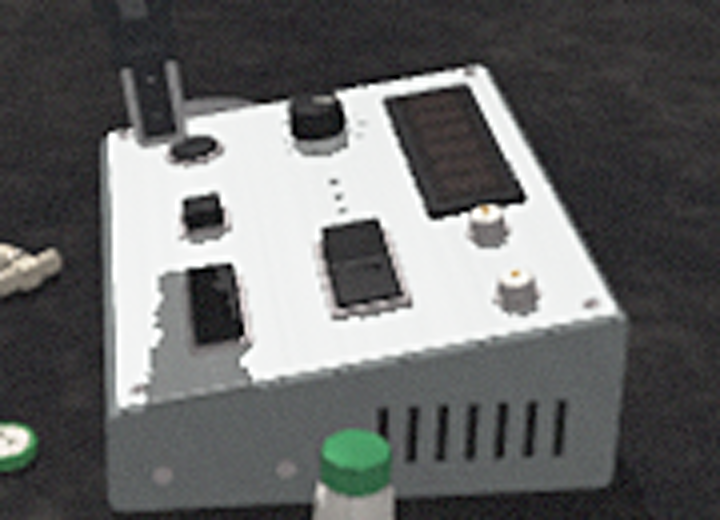

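The rocker (365,265) has flipped, with its right half low. I'll let the arm settle above the clear key.

```bash
python3 -m creep '[{"hand":1,"linear":[0,0,0],"twist":[0,0,0]},{"hand":1,"linear":[0,0,0],"twist":[0,0,0]},{"hand":1,"linear":[0,0,0],"twist":[0,0,0]}]'; python3 -c "
from h import *
goal(-52,8,12)"
```

```text
time: 8.2
ee_pos: [486.0, -103.1, 97.5]
tcp_rot: [-0.094, 2.969, 0.006]
contact_force: [0.4, -0.2, -0.5]
width: 0.1
gripper_force: 0.0
t 8.2 pos [ 486.  -103.1   97.5] F [ 0.4 -0.2 -0.5] lin [-2.7  6.8 33.4] twist [-0.1  0.1 -0.1]
```

Settled, and 6.8 mm off sideways. I'll correct that, settle, then press.

```bash
python3 -m creep '[{"hand":1,"linear":[-2.7,6.8,10],"twist":[0,0,0]},{"hand":1,"linear":[-2.7,6.8,20],"twist":[0,0,0]},{"hand":1,"linear":[-2.7,6.8,26],"twist":[0,0,0]},{"hand":1,"linear":[-2.7,6.8,26],"twist":[0,0,0]},{"hand":1,"linear":[-2.7,6.8,26],"twist":[0,0,0]}]'; python3 -c "
from h import *
goal(-52,8,12)"
```

```text
time: 8.7
ee_pos: [491.0, -94.5, 71.1]
tcp_rot: [-0.096, 2.972, 0.008]
contact_force: [0.2, -0.5, -0.1]
width: -0.0
gripper_force: 0.0
t 8.7 pos [491.  -94.5  71.1] F [ 0.2 -0.5 -0.1] lin [-1.8 -1.5  6.5] twist [-0.  -0.1 -0.1]
```

```bash
python3 -m creep '[{"hand":1,"linear":[-1.5,-1.3,3],"twist":[0,0,0]},{"hand":1,"linear":[-1.5,-1.3,5],"twist":[0,0,0]},{"hand":1,"linear":[-1.5,-1.3,7],"twist":[0,0,0]},{"hand":1,"linear":[-1.5,-1.3,9],"twist":[0,0,0]},{"hand":1,"linear":[-1.5,-1.3,11],"twist":[0,0,0]},{"hand":1,"linear":[-1.5,-1.3,12.5],"twist":[0,0,0]},{"hand":1,"linear":[-1.5,-1.3,12.5],"twist":[0,0,0]}]'; python3 -m creep '[{"hand":1,"linear":[0,0,1],"twist":[0,0,0]},{"hand":1,"linear":[0,0,1],"twist":[0,0,0]}]'; python3 -c "
from h import *
goal(-52,8,6)"
```

```text
time: 9.4
ee_pos: [495.2, -95.4, 59.7]
tcp_rot: [-0.096, 2.97, 0.008]
contact_force: [-0.3, -1.4, 3.1]
width: -0.0
gripper_force: 1.6
time: 9.6
ee_pos: [495.3, -95.4, 59.3]
tcp_rot: [-0.096, 2.97, 0.009]
contact_force: [-3.7, 1.1, 8.9]
width: -0.1
gripper_force: 4.6
t 9.6 pos [495.3 -95.4  59.3] F [-3.7  1.1  8.9] lin [ 0.4 -0.3  0.1] twist [ 0. -0. -0.]
```

Fully down. I'll hold briefly, retract and move over the start key.

```bash
python3 -m creep '[{"hand":1,"linear":[0,0,0.5],"twist":[0,0,0]},{"hand":1,"linear":[0,0,0.5],"twist":[0,0,0]},{"hand":1,"linear":[0,0,-5],"twist":[0,0,0]},{"hand":1,"linear":[0,0,-25],"twist":[0,0,0]},{"hand":1,"linear":[0,-35,-30],"twist":[0,0,0]},{"hand":1,"linear":[0,-70,-30],"twist":[0,0,0]},{"hand":1,"linear":[0,-78,-30],"twist":[0,0,0]},{"hand":1,"linear":[0,-78,-30],"twist":[0,0,0]}]';python3 -m creep '[{"hand":1,"linear":[0,0,0],"twist":[0,0,0]},{"hand":1,"linear":[0,0,0],"twist":[0,0,0]}]'; python3 -c "
from h import *
goal(-52,-70,12)"
```

```text
time: 10.4
ee_pos: [494.6, -175.1, 87.9]
tcp_rot: [-0.091, 2.972, 0.007]
contact_force: [-0.8, 1.2, 0.6]
width: -0.2
gripper_force: 0.0
time: 10.6
ee_pos: [494.9, -171.2, 87.5]
tcp_rot: [-0.1, 2.972, 0.011]
contact_force: [0.3, -0.1, -0.0]
width: 0.1
gripper_force: 0.0
t 10.6 pos [ 494.9 -171.2   87.5] F [ 0.3 -0.1 -0. ] lin [-0.1 -2.8 22.8] twist [ 0.1 -0.1  0.1]
```

```bash
python3 -m creep '[{"hand":1,"linear":[0,-2,8],"twist":[0,0,0]},{"hand":1,"linear":[0,-2,15],"twist":[0,0,0]},{"hand":1,"linear":[0,-2,19],"twist":[0,0,0]},{"hand":1,"linear":[0,-2,21],"twist":[0,0,0]},{"hand":1,"linear":[0,-2,23],"twist":[0,0,0]},{"hand":1,"linear":[0,-2,25],"twist":[0,0,0]},{"hand":1,"linear":[0,-2,27],"twist":[0,0,0]},{"hand":1,"linear":[0,-2,27],"twist":[0,0,0]}]'; python3 -m creep '[{"hand":1,"linear":[0,0,1],"twist":[0,0,0]},{"hand":1,"linear":[0,0,2],"twist":[0,0,0]},{"hand":1,"linear":[0,0,2],"twist":[0,0,0]}]'; python3 -c "
from h import *
goal(-52,-70,6)"
```

```text
time: 11.4
ee_pos: [499.8, -175.2, 61.4]
tcp_rot: [-0.096, 2.971, 0.008]
contact_force: [1.0, 0.1, 0.7]
width: 0.0
gripper_force: 0.0
time: 11.7
ee_pos: [500.3, -175.2, 59.6]
tcp_rot: [-0.096, 2.971, 0.008]
contact_force: [-0.7, 0.9, 1.3]
width: -0.0
gripper_force: 0.8
t 11.7 pos [ 500.3 -175.2   59.6] F [-0.7  0.9  1.3] lin [0.2 1.7 0.4] twist [-0. -0. -0.]
```

```bash
python3 -m creep '[{"hand":1,"linear":[0,0,1],"twist":[0,0,0]},{"hand":1,"linear":[0,0,1.5],"twist":[0,0,0]},{"hand":1,"linear":[0,0,1.5],"twist":[0,0,0]}]'; python3 -c "
from h import *
goal(-52,-70,6)"
```

```text
time: 12.0
ee_pos: [500.4, -175.3, 59.3]
tcp_rot: [-0.096, 2.97, 0.01]
contact_force: [-5.3, 2.1, 12.1]
width: -0.1
gripper_force: 6.4
t 12.0 pos [ 500.4 -175.3   59.3] F [-5.3  2.1 12.1] lin [0.3 1.7 0.1] twist [ 0.  -0.  -0.1]
```

```bash
python3 -m creep '[{"hand":1,"linear":[0,0,0],"twist":[0,0,0]},{"hand":1,"linear":[0,0,0],"twist":[0,0,0]},{"hand":1,"linear":[0,0,-5],"twist":[0,0,0]},{"hand":1,"linear":[0,0,-25],"twist":[0,0,0]},{"hand":1,"linear":[0,0,-60],"twist":[0,0,0]},{"hand":1,"linear":[20,0,-95],"twist":[0,0,0]},{"hand":1,"linear":[40,0,-110],"twist":[0,0,0]},{"hand":1,"linear":[40,0,-110],"twist":[0,0,0]}]'; python3 - <<'E'
from h import *
a=get_image("side")["img"]
cv2.imwrite("pics/s4.png",cv2.resize(a[180:310,250:430],(720,520),interpolation=cv2.INTER_CUBIC)[:,:,::-1])
E
```

```text
time: 12.8
ee_pos: [441.5, -180.2, 161.5]
tcp_rot: [-0.092, 2.968, 0.009]
contact_force: [0.1, 0.1, -0.6]
width: 0.0
gripper_force: 0.0
```

View pics/s4.png

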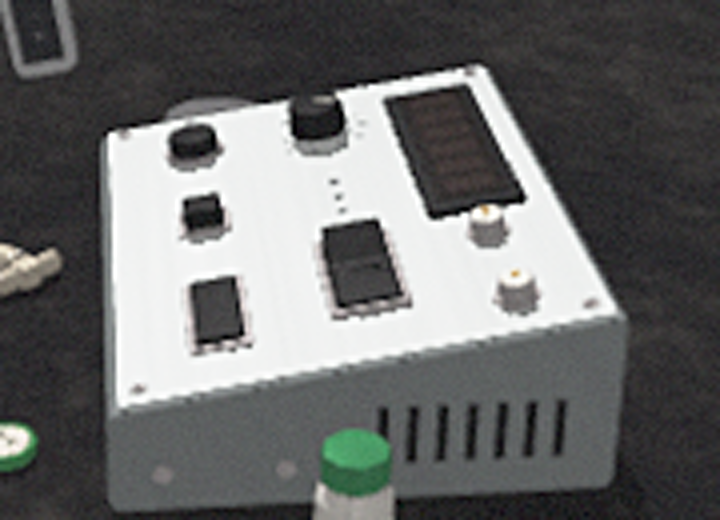

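The stop key (193,143) and clear key (205,213) are up, the start key (218,312) is down, the rocker's right half is down, and the unit hasn't moved. I'll hand it in.

```bash
python3 -c "
from h import *
print(manip.hand_in())"
```

```text
the job is handed in; nothing more can be done
None
```

I pressed stop, rocker right, clear and start in that order, each to its hard stop. The last picture shows start latched, stop and clear up, the rocker on long and the unit unmoved. The job is handed in, but no verdict was returned.

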